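Hold the lemon basket over the pan for scalding

TASK

I am about to pour the kettle over the lemon to scald the wax off it, and the water should drain into the saucepan. Take the lid off the saucepan and set it down gently, knob up, on the round cork mat; then bring over the wire basket with the lemon in it and hold it level and centred over the pan's mouth, its bottom about a finger's breadth (10 to 20 mm) above the rim, so that the whole basket is over the opening. Finish while still holding it there: never dip the basket into the pan or let it touch it, keep the lemon in it, leave the pan where it is and do not disturb the jars, the tin and the timer.

Things in the scene. Friction and masses are not known exactly. Their poses are not given: they have to be found in the camera images.
- pan: Small steel saucepan, loose, 0.6 kg, on the black glass hob (6 mm above the worktop). Round bowl 150 mm across at the rim, 115 at the foot, 62 mm high; black handle 24 mm wide, pointing along its -y, ending 207 mm from the bowl's axis, up to 67 mm above the foot. Origin: at foot height under the handle-side rim; the bowl's axis is at [-1, 66] mm in its frame; z up.
- pan_mouth (a point): Centre of the saucepan's mouth, in the plane of its rim, 62 mm above its foot. The opening is about 140 mm across inside the rim. At the start the lid lies over it. z up.
- lid: Round steel lid, 148 mm across, 0.2 kg, lying loose and flat on the pan's rim at the start. Origin: centre of its flat underside; z up. The rim is 4 mm thick, the middle is domed to 12 mm. Black round knob on its axis: 28 mm wide from 24 to 46 mm above the origin (neck 18 mm wide below), to be pinched from above.
- mat: Round cork pot mat, 156 mm across, 8 mm thick, fixed flat on the worktop. Origin: centre of its underside; z up; its top is 8 mm above the origin.
- basket: Round steel wire basket with the lemon in it (basket 0.22 kg, lemon about 0.12 kg), standing on the worktop. Origin: centre of its underside; z up. 119 mm across at its widest, 100 mm at its foot, walls 60 mm high; two upright wires at its +x and -x sides carry a fixed straight black handle over the middle, along the basket's x axis.
- basket_grip (a point): Middle of the basket's black handle, 132 mm above the basket's underside and above its centre. The handle is a bar 72 mm long along the basket's x axis, 14 mm wide along its y axis and 18 mm high. Below it there is free room down to the lemon's top, at about 62 mm.
- basket_in (a point): Point on the basket's axis 32 mm above its underside: the middle of the space the lemon lies in, 105 mm across.
- lemon_center (a point): Middle of the yellow lemon (75 x 58 x 59 mm) that lies loose in the basket.
- jar_red: Glass spice jar with a green cap and a red and white label, 46 mm across, 106 mm high, loose. Origin: centre of its underside; z up. One of three tall things in a row between the basket and the mat.
- jar_brown: Glass spice jar with a green cap and a brown and cream label, 46 mm across, 106 mm high, loose. Origin: centre of its underside; z up. In the same row.
- tin: Green food tin, 75 mm across, 110 mm high, loose. Origin: centre of its underside; z up. In the same row.
- timer: White round kitchen timer with a red grip on its dial, 67 mm across, 40 mm high, loose on the worktop in front of the hob. Origin: centre of its underside; z up.
Not all that is in view belongs to the job. There is more than one size of the mat; the job needs the larger.

How it is judged:
On the way, in this order (a step that is already met when the one before it is completed fails the run):
1. the lid is off the pan and lies on the cork mat, knob up, let go (horizontal distance between lid and mat below 0.035 m and z of lid in the frame of mat between 0.005 and 0.0115 m and angle between lid's own z axis and vertical below 0.1 rad and contact force between the fingers and lid below 0.1 N and linear speed of lid below 0.02 m/s), for 0.2 s.
2. the basket with the lemon hovers over the pan's mouth, held (horizontal distance between basket and pan_mouth below 0.013 m and z of basket in the frame of pan_mouth between 0.004 and 0.03 m and angle between basket's own z axis and vertical below 0.14 rad and distance between lemon_center and basket_in below 0.045 m and contact force between the fingers and basket above 1 N and contact force between basket and pan below 0.1 N and linear speed of basket below 0.02 m/s), for 0.3 s.
At the end, for the whole second after the job is handed in: Basket held still in the fingers, underside 4 to 30 mm above the pan's rim, axis within 13 mm of the mouth's centre, tilt under 8 degrees, not touching the pan, lemon in it; lid let go flat, knob up, on the cork mat (centres within 35 mm); pan within 30 mm of its place (all of step 1 and all of step 2 and distance of pan from where it was at the start of the episode below 0.03 m); the arm keeps its last pose, push and grip.
It fails at once if the basket touches the pan or is dipped into it (contact force between basket and pan above 0.5 N or (z of basket in the frame of pan_mouth below -0.002 m and horizontal distance between basket and pan_mouth below 0.08 m)).
It fails at once if the lemon falls out of the basket (distance between lemon_center and basket_in above 0.08 m).
It fails at once if the pan is pushed 30 mm or more (distance of pan from where it was at the start of the episode above 0.03 m).
It fails at once if the lid is dropped from more than 18 mm or slips and falls (contact force between the fingers and lid below 0.1 N and linear speed of lid above 0.6 m/s).
It fails at once if a spice jar, the tin or the timer is pushed more than 20 mm or knocked over (distance of any of jar_red, jar_brown, tin, timer from where it was at the start of the episode above 0.02 m or angle between any of jar_red, jar_brown, tin, timer's own z axis and vertical above 0.3 rad).
It also fails if it takes over 64 s, if anything falls off the work surface, if the arm or the gripper's body presses on something with over 40 N, if the wrist force passes 120 N, or if a joint passes its speed limit or range.

ROBOT

A 7-joint arm with a two-finger parallel gripper is mounted at the origin on a cart in front of the work surface, level with it; the furniture and walls round the work are solid. World frame = base frame: x ahead of the robot, y to its left, z up, the work surface at z = 0. Lengths are in m, angles in rad, forces in N, time in s.
With the tool pointing down it reaches from about 0.425 to 0.925 m from the base axis. Payload 6.8 kg.
Tool frame: the origin (TCP) lies at the very end of the fingers, on their centre line; the grasp point (between the pads) lies 19 mm behind it; z points along the fingers, y is the line along which they close (so a half turn about z gives the same grasp; the last joint's range is limited). The gripper opens to 85 mm and grips with 20 to 120 N. Pads are 22 mm wide; open, the fingers measure 114 mm over their backs; the gripper's body (76 mm by 85 mm) begins 54 mm behind the grasp point. The pads swing forward as they close: fully open they stand 13 mm farther back than shut.
Start: joints at [-1.323, 0.477, 0.022, 1.555, -0.011, 1.109, -0.083], TCP at [0.235, 0.633, 0.231] pointing down, gripper open.
Joint ranges: [-2.96, 2.96], [-0.34, 2.1], [-1.41, 1.46], [0.24, 2.44], [-1.37, 4.51], [0.17, 1.92], [-2.96, 2.96]. Speed limits (rad/s): [2.39, 2.39, 3.14, 3.14, 3.14, 3.14, 3.14].

INTERFACE

Orientations are given as a unit quaternion [w, x, y, z].
In Python, from station import monitor, eyes, bot gives the robot as it stands.
- The arm moves only by the tool step_hand, called after "Call:" by a JSON object that holds its "fn" and its "kwargs", one argument or row to a line. Schema: {"type":"object","properties":{"moves":{"type":"array","items":{"type":"array","items":{"type":"number"},"minItems":5,"maxItems":5},"minItems":1,"maxItems":20},"grip_n":{"type":"number"},"only":{"type":"string"},"quiet":{"type":"boolean"},"lines":{"type":"string"}},"required":["moves"],"additionalProperties":false}. moves is a list of rows, 1 to 20 of them, each of 5 numbers: dx, dy, dz in m, then a turn about the tool's z in rad, then the opening from 0.0 (shut) to 1.0 (fully open); each row shifts and turns the commanded pose from where the row before left it, along the tool's axes as they then stand; what a row does not reach is not made up. A row lasts 1/10 s, in which the tool goes at most 0.05 m and 0.15 rad, less where a joint would pass 70% of its speed; a pose out of reach is approached as far as the arm can. The fingers move at their own pace and stop on an object; grip_n is the grip in N (left out, the last holds). Time passes only in rows, so rows that do not move let the fingers close. The tool returns the time, the measured TCP pose, the force, the opening and the grip force at its end. only (a regular expression) keeps the lines of the reply that match it, lines (a string "A,B") keeps lines A to B, and quiet returns only ok. Input that does not fit is refused with a message, and nothing moves.
- monitor.get_obs(): the state, without advancing time (a new reading comes with each control period).
- eyes.read_camera(name): name is "side" or "top"; returns the picture (400x640x3 uint8, blue, green, red); there is no depth.
- eyes.camera_info(name): a dict with "vertical_fov" (degrees; the focal length in pixels is half the picture's height over the tangent of half this angle, whatever the lens; pixels are square), "cx", "cy" (the principal point, pixels), "k1" (the pictures are not rectified: a ray, as slopes to the right and down, at radius r is drawn at 1 + k1 r^2 times it, then the intrinsics apply), "view" (4x4, takes a point from world to camera coordinates). Camera axes: x right, y up, looking along -z (the intrinsics and any distortion apply to the point x, -y, -z); pixel columns grow to the right and rows downward; lengths in m; the calibration is good to about 2 mm. A picture is of the moment at which its call begins. camera_info takes no time and is no camera call.
- bot.hand_in(): hands the job in; it is judged then, once.
The state is a dict: "t": time; "q": joint angles; "joint_vel": joint speeds; "joint_torque": joint torques, N m; "eef_pos": TCP position; "tool_rot": TCP orientation; "contact_force": force on the tool from outside, world axes, zero at the start; "torque": the same for the moment, N m; "gripper_width": opening from 0.0 (shut) to 1.0 (fully open); "grasp_force": force on a finger pad.
Only numpy, scipy, OpenCV 4.12 (cv2) and the standard library are available. Lean on these libraries where they do the work, as an engineer would, in place of code of your own. Each camera call takes 0.05 s, during which the arm holds its last target. There are 200 camera calls.

## Working session

There is one attempt and no reset: what is moved stays moved. The work goes in short steps, Python scripts to look and compute and a tool call to move; the robot and the scene stay as the last step left them, time stands still between calls to the robot, and variables do not carry over. Pictures are saved under pics/ and viewed, at most 10 in all, crops included, and the job is handed in when it is done.

```bash
ls; mkdir -p pics
```

Run:
```python
from station import monitor, eyes, bot
import cv2,json
o=monitor.get_obs();print({k:o[k] for k in('t','eef_pos','tool_rot','gripper_width')})
for n in('side','top'):
    cv2.imwrite(f'pics/{n}0.png',eyes.read_camera(n));print(n,eyes.camera_info(n))
```

```text
pics
{'t': 0.0, 'eef_pos': array([0.23497138, 0.63215512, 0.23033445]), 'tool_rot': array([-6.34287717e-05,  1.76948825e-01,  9.84219628e-01, -9.12292217e-04]), 'gripper_width': 1.0027610813192003}
side {'vertical_fov': 54.599056513992956, 'cx': 314.5707438609318, 'cy': 201.11833892007604, 'k1': 0.022794833879229193, 'view': array([[ 0.81899358, -0.5734365 , -0.02049614, -0.3876532 ],
       [ 0.38216868,  0.51848022,  0.76493487, -0.34343807],
       [-0.42801473, -0.63430974,  0.64378144, -0.88970601],
       [ 0.        ,  0.        ,  0.        ,  1.        ]])}
top {'vertical_fov': 47.25709400207617, 'cx': 324.04195906502804, 'cy': 206.96178287871143, 'k1': -0.04982463350308534, 'view': array([[ 0.24831003, -0.9686682 , -0.00490428, -0.00722043],
       [ 0.86059528,  0.21827678,  0.46014238, -0.54317442],
       [-0.4446548 , -0.11847857,  0.88783159, -1.49649441],
       [ 0.        ,  0.        ,  0.        ,  1.        ]])}
```

View pics/top0.png

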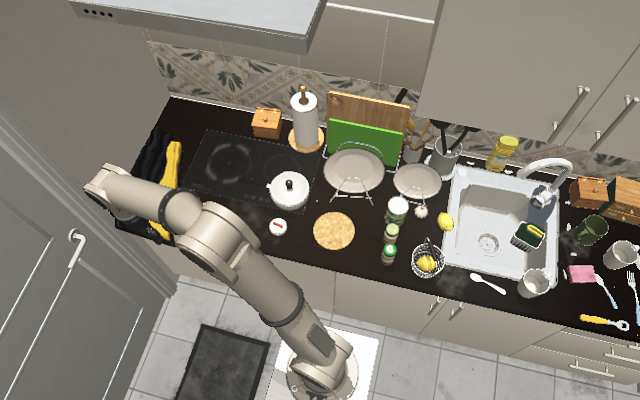

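View pics/side0.png

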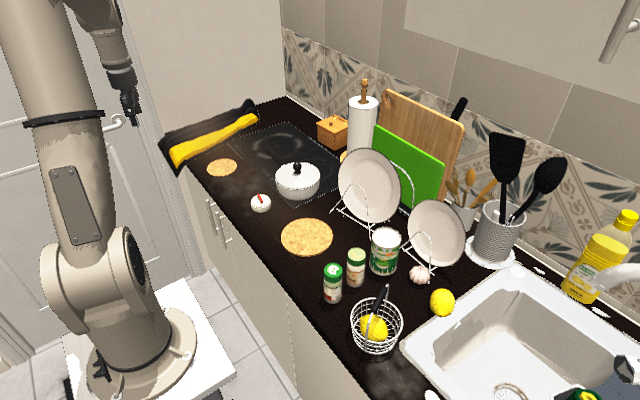

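Top view: the pan with its lid is at (289,188), knob (290,185); mat (334,231); basket (428,260); tin and jars (397,210), (391,232), (388,252); timer (278,227). The side view shows them at pan (297,181), mat (307,237), basket (376,325).
Lookalikes: small cork mat at side (222,167) vs large (307,237), so I take the larger; a loose lemon at side (442,302) vs the one in the basket (375,327). I'll check these in one crop sheet.

Create h.py:
```python
import numpy as np,cv2
from station import monitor, eyes, bot
from scipy.optimize import least_squares
def K(n):
    c=eyes.camera_info(n);f=200/np.tan(np.radians(c['vertical_fov']/2));return c,f
def ray(n,p):
    c,f=K(n);d=np.array([(p[0]-c['cx'])/f,(p[1]-c['cy'])/f]);u=d.copy()
    for _ in range(20):u=d/(1+c['k1']*(u@u))
    V=c['view'];R=V[:3,:3];return -R.T@V[:3,3],R.T@np.array([u[0],-u[1],-1.])
def plane(n,p,z):
    o,d=ray(n,p);return o+d*(z-o[2])/d[2]
def tri(ps,pt):
    A=[];b=[]
    for n,p in(('side',ps),('top',pt)):
        o,d=ray(n,p);d=d/np.linalg.norm(d);P=np.eye(3)-np.outer(d,d);A.append(P);b.append(P@o)
    x=np.linalg.solve(sum(A),sum(b))
    return x,max(np.linalg.norm(P@x-q) for P,q in zip(A,b))
def proj(n,X):
    c,f=K(n);v=c['view'][:3,:3]@X+c['view'][:3,3];u=np.array([v[0],-v[1]])/-v[2];u=u*(1+c['k1']*(u@u));return u*f+[c['cx'],c['cy']]
def circ(n,cnt,z):  # circle fit of contour cast onto plane
    P=np.array([plane(n,p,z)[:2] for p in cnt.reshape(-1,2).astype(float)])
    s=least_squares(lambda a:np.hypot(*(P-a[:2]).T)-a[2],[*P.mean(0),.07],loss='soft_l1',f_scale=.002);return s.x
def crop(img,x,y,w,h,s):return cv2.resize(img[y:y+h,x:x+w],None,fx=s,fy=s,interpolation=cv2.INTER_CUBIC)
```

Run:
```python
from h import *
s=cv2.imread('pics/side0.png');t=cv2.imread('pics/top0.png')
a=np.hstack([crop(t,255,160,80,60,5),crop(t,385,225,80,60,5)])
b=np.hstack([crop(s,257,150,80,60,5),crop(s,336,275,80,60,5)])
cv2.imwrite('pics/c0.png',np.vstack([a,b]))
for n,im,c in(('side',s,(307,237)),('top',t,(334,231))):
    hsv=cv2.cvtColor(im,cv2.COLOR_BGR2HSV)
    m=cv2.inRange(hsv,(8,60,120),(28,255,255))
    cs,_=cv2.findContours(m,cv2.RETR_EXTERNAL,cv2.CHAIN_APPROX_NONE)
    k=max((k for k in cs if cv2.pointPolygonTest(k,c,False)>0),key=cv2.contourArea)
    print(n,'mat',circ(n,k,.008),circ(n,k,0.0),cv2.fitEllipse(k)[0])
```

```text
side mat [0.50195808 0.08329119 0.07757947] [0.50619511 0.09004608 0.07833565] (306.34326171875, 236.56138610839844)
top mat [0.50442008 0.08494801 0.07751458] [0.50798869 0.08571551 0.07790951] (333.51483154296875, 230.36859130859375)
```

View pics/c0.png

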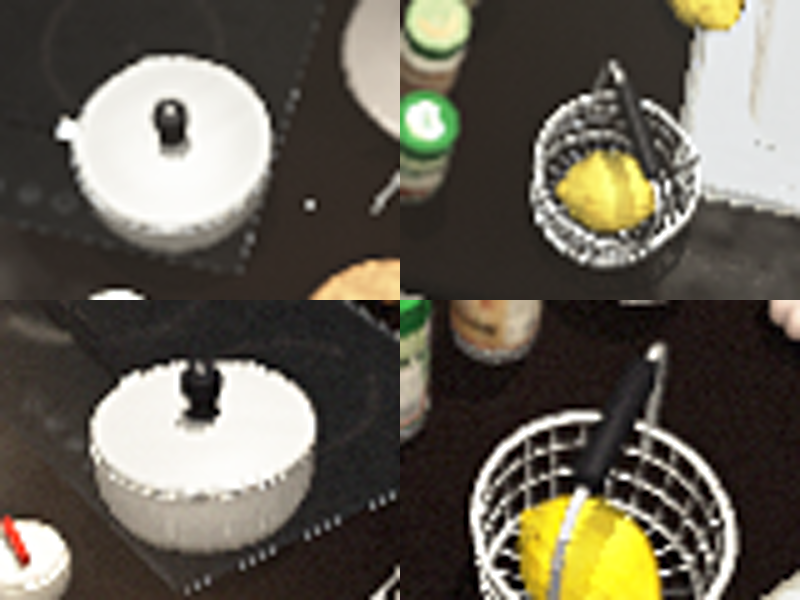

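The crop confirms the lidded pan, with the knob at top (289,183) and side (297,166). The basket's black bar runs from (429,242) to (435,259) in the top view and from (387,287) to (374,311) in the side view.

Run:
```python
from h import *
s=cv2.imread('pics/side0.png');t=cv2.imread('pics/top0.png')
def blob(im,x,y,w,h,thr,inv=True):
    g=cv2.cvtColor(im,cv2.COLOR_BGR2GRAY)[y:y+h,x:x+w]
    m=(g<thr).astype(np.uint8) if inv else (g>thr).astype(np.uint8)
    n,l,st,c=cv2.connectedComponentsWithStats(m);return [(a[4],(c[i]+[x,y]).round(1),a[:2]+[x,y],a[2:4]) for i,a in enumerate(st) if i and a[4]>4]
print('knob side',blob(s,290,159,17,18,80));print('knob top',blob(t,282,176,15,16,90))
for n,a,b in(('e1',(387,287),(429,242)),('e2',(374.4,311),(435.4,259.4)),('mid',(380.7,299),(432.2,250.7)),('knob',(297.4,167.5),(289.2,183.5))):
    print(n,tri(a,b))
# lid / pan white outline
for n,im,c in(('side',s,(305,185)),('top',t,(280,195))):
    m=cv2.inRange(cv2.cvtColor(im,cv2.COLOR_BGR2HSV),(0,0,110),(180,60,255))
    cs,_=cv2.findContours(m,cv2.RETR_EXTERNAL,cv2.CHAIN_APPROX_NONE)
    k=max((k for k in cs if cv2.pointPolygonTest(k,c,False)>0),key=cv2.contourArea).reshape(-1,2)
    y0=183 if n=='side' else 185
    k=k[(k[:,1]<y0)&((n=='top')|(abs(k[:,0]-297)>8))&((n=='side')|(k[:,0]>274))]
    print(n,len(k),[circ(n,k,z) for z in(.072,.075)])
# caps and timer
for nm,z,a,b in(('jar_red',.106,(333,269),(388.5,246)),('jar_brown',.106,(356,253),(391.5,228)),('tin',.11,(385,236),(398,202)),('timer',.04,(260,200),(278,226))):
    print(nm,plane('side',a,z)[:2].round(3),plane('top',b,z)[:2].round(3))
o=monitor.get_obs();print(o['eef_pos'],o['tool_rot'])
```

```text
knob side [(np.int32(123), array([297.3, 164.4]), array([290, 159]), array([17, 15], dtype=int32))]
knob top [(np.int32(41), array([288.6, 184.3]), array([286, 180]), array([6, 9], dtype=int32))]
e1 (array([ 0.48892414, -0.25642402,  0.13030159]), np.float64(0.0022879416943592814))
e2 (array([ 0.4281657 , -0.2862263 ,  0.13060367]), np.float64(0.00013989765594973495))
mid (array([ 0.45829289, -0.27145768,  0.12983261]), np.float64(0.0008311447941633854))
knob (array([0.60714014, 0.28311368, 0.09849641]), np.float64(0.0016009123926404435))
side 51 [array([0.60215655, 0.28225457, 0.07451525]), array([0.60003455, 0.27871675, 0.07422045])]
top 38 [array([0.60761205, 0.28477228, 0.07280469]), array([0.60601124, 0.28407437, 0.0726599 ])]
jar_red [ 0.439 -0.13 ] [ 0.448 -0.124]
jar_brown [ 0.516 -0.123] [ 0.519 -0.122]
tin [ 0.611 -0.124] [ 0.625 -0.126]
timer [0.455 0.275] [0.455 0.286]
[0.23498867 0.63220409 0.23042641] [-8.41768199e-05  1.76982546e-01  9.84213642e-01 -8.23437435e-04]
```

Add to h.py:
```python
from scipy.spatial.transform import Rotation as Ro
def go(X,yaw=None):
    o=monitor.get_obs();q=o['tool_rot'];R=Ro.from_quat(q[[1,2,3,0]]).as_matrix()
    print('t',round(o['t'],2),'pos',o['eef_pos'].round(4),'tooly yaw',np.degrees(np.arctan2(R[1,1],R[0,1])).round(1),'tilt',np.degrees(np.arccos(-R[2,2])).round(2),'q',o['q'].round(2),'w',round(o['gripper_width'],3),'gf',o['grasp_force'],'F',o['contact_force'].round(1))
    print('delta tool',(R.T@(np.array(X)-o['eef_pos'])).round(4))
```

```bash
python3 -c "
from h import *
go([.606,.283,.23])"
```

```text
t 0.1 pos [0.235  0.6322 0.2304] tooly yaw 69.6 tilt 0.09 q [-1.32  0.48  0.02  1.56 -0.01  1.11 -0.08] w 1.002 gf 0.0 F [ 0.5 -0.3 -0.3]
delta tool [-0.4694 -0.1981  0.0008]
```

Call:
{"fn": "step_hand", "kwargs": {
  "moves": [
    [-0.03,-0.0125,0,0,1],
    [-0.035,-0.015,0,0,1],
    [-0.035,-0.015,0,0,1],
    [-0.035,-0.015,0,0,1],
    [-0.035,-0.015,0,0,1],
    [-0.035,-0.015,0,0,1],
    [-0.035,-0.015,0,0,1],
    [-0.035,-0.015,0,0,1],
    [-0.035,-0.015,0,0,1],
    [-0.035,-0.015,0,0,1],
    [-0.035,-0.015,0,0,1],
    [-0.035,-0.015,0,0,1],
    [-0.03,-0.0125,0,0,1],
    [-0.0244,-0.008,0,0,1],
    [0,0,0,0,1],
    [0,0,0,0,1]
  ],
  "grip_n": 30
}}

```text
t: 1.7
eef_pos: [0.6061, 0.2832, 0.2307]
tool_rot: [-0.0, 0.178, 0.984, -0.0]
contact_force: [-0.1, 1.3, 0.3]
gripper_width: 1.001
grasp_force: 0.0
```

Run:
```python
from h import *
go([.606,.283,.16])
s=eyes.read_camera('side');t=eyes.read_camera('top')
cv2.imwrite('pics/c1.png',np.hstack([crop(t,235,110,100,100,4),crop(s,247,90,100,100,4)]))
```

```text
t 1.7 pos [0.6061 0.2832 0.2307] tooly yaw 69.5 tilt 0.06 q [-0.64  0.47  0.16  1.58 -0.08  1.1   0.75] w 1.001 gf 0.0 F [-0.1  1.3  0.3]
delta tool [-0.0001 -0.0001  0.0707]
```

View pics/c1.png

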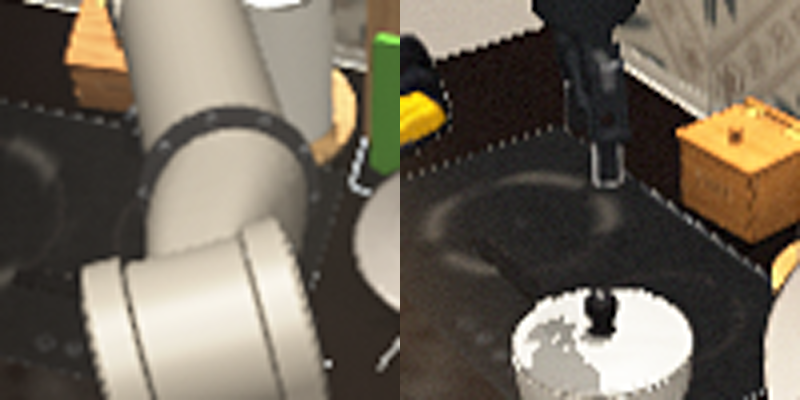

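The top view is blocked by the arm. In the side view the fingers (≈(298,135)) hang over the knob at (297,167), so I can descend and pinch.

Call:
{"fn": "step_hand", "kwargs": {
  "moves": [
    [0,0,0.03,0,1],
    [0,0,0.03,0,1],
    [0,0,0.03,0,1],
    [0,0,0.02,0,1],
    [0,0,0.01,0,1],
    [0,0,0.01,0,1],
    [0,0,0.011,0,1],
    [0,0,0,0,1],
    [0,0,0,0,0.7],
    [0,0,0,0,0.5],
    [0,0,0,0,0.4],
    [0,0,0,0,0.3],
    [0,0,0,0,0.2],
    [0,0,0,0,0.1],
    [0,0,0,0,0],
    [0,0,0,0,0],
    [0,0,0,0,0],
    [0,0,0,0,0]
  ],
  "grip_n": 30
}}

```text
t: 3.6
eef_pos: [0.6065, 0.2837, 0.0909]
tool_rot: [0.0, 0.177, 0.984, 0.0]
contact_force: [-0.5, -1.1, 5.1]
gripper_width: 0.312
grasp_force: 29.7
```

```bash
python3 -c "
from h import *
go([.606,.283,.19])"
```

```text
t 3.6 pos [0.6065 0.2837 0.0909] tooly yaw 69.6 tilt 0.05 q [-0.63  0.62  0.13  1.69 -0.1   0.84  0.77] w 0.312 gf 29.667429327964783 F [-0.5 -1.1  5.1]
delta tool [ 0.0001 -0.0008 -0.0991]
```

Call:
{"fn": "step_hand", "kwargs": {
  "moves": [
    [0,0,-0.005,0,0],
    [0,0,-0.01,0,0],
    [0,0,-0.015,0,0],
    [0,0,-0.02,0,0],
    [0,0,-0.02,0,0],
    [0,0,-0.02,0,0],
    [0,0,-0.01,0,0],
    [0,0,0,0,0]
  ],
  "grip_n": 30
}}

```text
t: 4.4
eef_pos: [0.6072, 0.2841, 0.1926]
tool_rot: [0.001, 0.177, 0.984, 0.001]
contact_force: [-0.0, 0.4, -2.6]
gripper_width: 0.317
grasp_force: 29.7
```

Run:
```python
from h import *
go([.5035,.0842,.19])
s=eyes.read_camera('side')
cv2.imwrite('pics/c2.png',crop(s,227,90,140,120,5))
```

```text
t 4.4 pos [0.6072 0.2841 0.1926] tooly yaw 69.6 tilt 0.22 q [-0.64  0.5   0.15  1.62 -0.09  1.02  0.76] w 0.317 gf 29.708991050720215 F [-0.   0.4 -2.6]
delta tool [ 0.0275 -0.2235  0.0019]
```

View pics/c2.png

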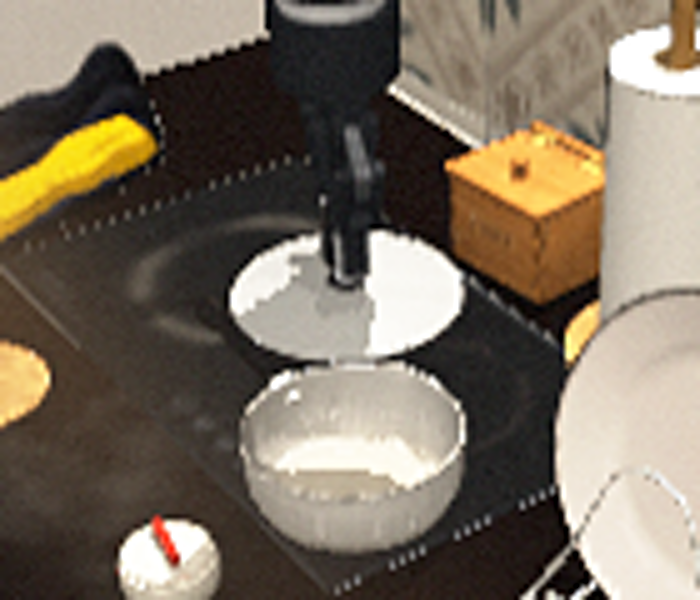

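The lid hangs level in the fingers at about (297,149), and the pan stands open at (298,180) with its rim ellipse visible. Next I carry the lid over the mat.

Call:
{"fn": "step_hand", "kwargs": {
  "moves": [
    [0.001,-0.01,0,0,0],
    [0.0025,-0.02,0,0,0],
    [0.003,-0.025,0,0,0],
    [0.0035,-0.0275,0,0,0],
    [0.0035,-0.0275,0,0,0],
    [0.0035,-0.0275,0,0,0],
    [0.003,-0.025,0,0,0],
    [0.003,-0.025,0,0,0],
    [0.0025,-0.02,0,0,0],
    [0.002,-0.016,0,0,0],
    [0,0,0,0,0],
    [0,0,0.03,0,0],
    [0,0,0.03,0,0],
    [0,0,0.03,0,0],
    [0,0,0.02,0,0],
    [0,0,0.01,0,0],
    [0,0,0,0,0]
  ],
  "grip_n": 30
}}

```text
t: 6.15
eef_pos: [0.502, 0.0843, 0.0692]
tool_rot: [-0.001, 0.176, 0.984, -0.0]
contact_force: [0.3, 0.6, -1.3]
gripper_width: 0.315
grasp_force: 29.8
```

Run:
```python
from h import *
go([.5035,.0842,.031])
s=eyes.read_camera('side')
# lid outline bottom-front edge vs pan rim measurement
def white(n,im,c):
    m=cv2.inRange(cv2.cvtColor(im,cv2.COLOR_BGR2HSV),(0,0,100),(180,70,255))
    cs,_=cv2.findContours(m,cv2.RETR_EXTERNAL,cv2.CHAIN_APPROX_NONE)
    return max((k for k in cs if cv2.pointPolygonTest(k,c,False)>=0),key=cv2.contourArea)
try:
    k=white('side',s,(320,237))
    for z in(.04,.05,.06,.07):print(z,circ('side',k,z))
except Exception as e:print(e)
cv2.imwrite('pics/s3.png',s)
```

```text
t 6.15 pos [0.502  0.0843 0.0692] tooly yaw 69.7 tilt 0.12 q [-0.42  0.44  0.16  2.09 -0.12  0.63  1.04] w 0.315 gf 29.819484651088715 F [ 0.3  0.6 -1.3]
delta tool [-0.0015  0.0005  0.0382]
0.04 [0.50110243 0.08657768 0.06940272]
0.05 [0.49558974 0.07773032 0.06850649]
0.06 [0.49007706 0.06888296 0.06761028]
0.07 [0.48456382 0.06003595 0.06671408]
```

Call:
{"fn": "step_hand", "kwargs": {
  "moves": [
    [0,0,0.01,0,0],
    [0,0,0.01,0,0],
    [0,0,0.008,0,0],
    [0,0,0.004,0,0],
    [0,0,0.002,0,0],
    [0,0,0,0,0]
  ],
  "grip_n": 30
}}

```text
t: 6.8
eef_pos: [0.5024, 0.0836, 0.036]
tool_rot: [-0.0, 0.177, 0.984, -0.0]
contact_force: [-0.4, 0.0, -2.4]
gripper_width: 0.316
grasp_force: 29.8
```

Call:
{"fn": "step_hand", "kwargs": {
  "moves": [
    [0,0,0.002,0,0],
    [0,0,0,0,0]
  ],
  "grip_n": 30
}}

```text
t: 7.0
eef_pos: [0.5026, 0.0837, 0.0343]
tool_rot: [0.0, 0.177, 0.984, 0.0]
contact_force: [-0.6, 0.3, -2.4]
gripper_width: 0.318
grasp_force: 29.8
```

Call:
{"fn": "step_hand", "kwargs": {
  "moves": [
    [0,0,0.0015,0,0],
    [0,0,0,0,0]
  ],
  "grip_n": 30
}}

```text
t: 7.2
eef_pos: [0.5025, 0.0837, 0.0328]
tool_rot: [-0.0, 0.177, 0.984, 0.0]
contact_force: [0.1, -0.1, -1.0]
gripper_width: 0.318
grasp_force: 29.8
```

Call:
{"fn": "step_hand", "kwargs": {
  "moves": [
    [0,0,0.001,0,0],
    [0,0,0,0,0]
  ],
  "grip_n": 30
}}

```text
t: 7.4
eef_pos: [0.5025, 0.0837, 0.0317]
tool_rot: [-0.0, 0.177, 0.984, -0.0]
contact_force: [-1.2, -0.1, -2.3]
gripper_width: 0.317
grasp_force: 29.8
```

Call:
{"fn": "step_hand", "kwargs": {
  "moves": [
    [0,0,0.001,0,0],
    [0,0,0,0,0]
  ],
  "grip_n": 30
}}

```text
t: 7.6
eef_pos: [0.5025, 0.0837, 0.0307]
tool_rot: [0.0, 0.177, 0.984, 0.0]
contact_force: [0.2, 0.3, -1.4]
gripper_width: 0.32
grasp_force: 29.9
```

Call:
{"fn": "step_hand", "kwargs": {
  "moves": [
    [0,0,0.001,0,0],
    [0,0,0,0,0]
  ],
  "grip_n": 30
}}

```text
t: 7.8
eef_pos: [0.5026, 0.0837, 0.0306]
tool_rot: [-0.0, 0.177, 0.984, 0.0]
contact_force: [-2.4, -0.7, 9.3]
gripper_width: 0.313
grasp_force: 30.9
```

The lid is on the mat, with the reading up to 9 N. I release it and rise.

Call:
{"fn": "step_hand", "kwargs": {
  "moves": [
    [0,0,0,0,0.4],
    [0,0,0,0,0.6],
    [0,0,0,0,0.8],
    [0,0,0,0,1],
    [0,0,0,0,1],
    [0,0,0,0,1],
    [0,0,-0.01,0,1],
    [0,0,-0.02,0,1],
    [0,0,-0.03,0,1],
    [0,0,-0.04,0,1],
    [0,0,-0.04,0,1],
    [0,0,-0.04,0,1],
    [0,0,-0.03,0,1],
    [0,0,0,0,1]
  ],
  "grip_n": 30
}}

```text
t: 9.2
eef_pos: [0.505, 0.0841, 0.245]
tool_rot: [0.004, 0.177, 0.984, 0.002]
contact_force: [1.1, -0.2, 0.2]
gripper_width: 0.996
grasp_force: 0.0
```

Run:
```python
from h import *
go([.458,-.271,.24])
s=eyes.read_camera('side');cv2.imwrite('pics/c4.png',crop(s,230,130,160,120,5))
m=cv2.inRange(cv2.cvtColor(s,cv2.COLOR_BGR2HSV),(0,0,100),(180,70,255))
cs,_=cv2.findContours(m,cv2.RETR_EXTERNAL,cv2.CHAIN_APPROX_NONE)
k=max((k for k in cs if cv2.pointPolygonTest(k,(320,237),False)>=0),key=cv2.contourArea)
print(circ('side',k,.01))
```

```text
t 9.2 pos [0.505  0.0841 0.245 ] tooly yaw 69.6 tilt 0.52 q [-0.47  0.19  0.21  1.94 -0.05  1.01  0.98] w 0.996 gf 0.0 F [ 1.1 -0.2  0.2]
delta tool [-0.0797 -0.3493  0.0035]
[0.50051519 0.08420843 0.07265702]
```

View pics/c4.png

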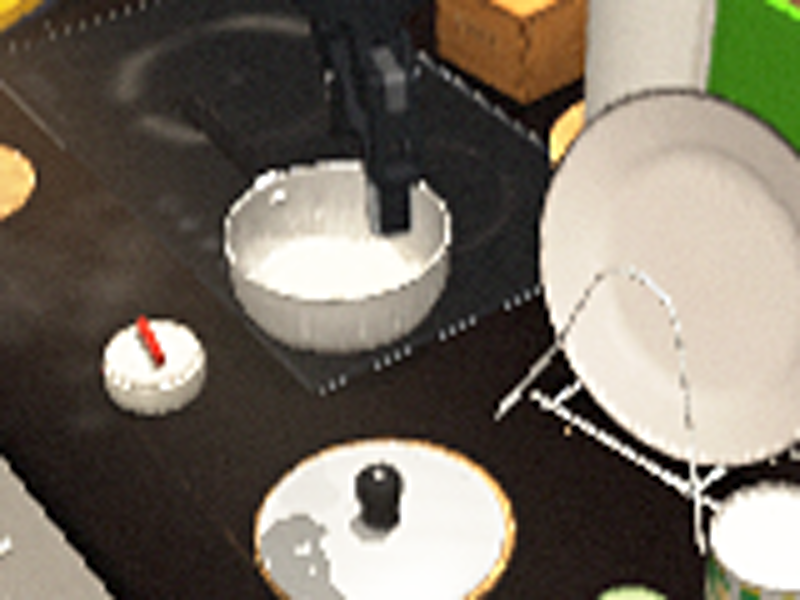

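The lid lies knob up, centred on the mat (a cork ring shows all round it). Now to the basket.

Call:
{"fn": "step_hand", "kwargs": {
  "moves": [
    [-0.004,-0.0175,0,0,1],
    [-0.006,-0.026,0,0,1],
    [-0.008,-0.035,0,0,1],
    [-0.008,-0.035,0,0,1],
    [-0.008,-0.035,0,0,1],
    [-0.008,-0.035,0,0,1],
    [-0.008,-0.035,0,0,1],
    [-0.008,-0.035,0,0,1],
    [-0.008,-0.035,0,0,1],
    [-0.006,-0.026,0,0,1],
    [-0.005,-0.022,0,0,1],
    [-0.003,-0.013,0,0,1],
    [0,0,0,0,1]
  ],
  "grip_n": 40
}}

```text
t: 10.55
eef_pos: [0.4541, -0.2735, 0.2387]
tool_rot: [-0.001, 0.179, 0.984, -0.0]
contact_force: [0.3, -0.1, -0.4]
gripper_width: 0.999
grasp_force: 0.0
```

Call:
{"fn": "step_hand", "kwargs": {
  "moves": [
    [0,0,0,0.14,1],
    [0,0,0,0.14,1],
    [0,0,0,0.14,1],
    [0,0,0,0.14,1],
    [0,0,0,0.14,1],
    [0,0,0,0.14,1],
    [0,0,0,0.14,1],
    [0,0,0,0.14,1],
    [0,0,0,0.14,1],
    [0,0,0,0.14,1],
    [0,0,0,0.14,1],
    [0,0,0,0.14,1],
    [0,0,0,0.14,1],
    [0,0,0,0.14,1],
    [0,0,0,0.14,1],
    [0,0,0,0.14,1],
    [0,0,0,0.09,1],
    [0,0,0,0,1]
  ]
}}

```text
t: 12.35
eef_pos: [0.4556, -0.2702, 0.2389]
tool_rot: [-0.001, 0.974, 0.226, -0.001]
contact_force: [-0.3, -0.1, -0.5]
gripper_width: 1.001
grasp_force: 0.0
```

Run:
```python
from h import *
go([.458,-.271,.17])
s=eyes.read_camera('side');t=eyes.read_camera('top')
cv2.imwrite('pics/c5.png',np.hstack([crop(t,380,200,100,100,4),crop(s,330,240,100,100,4)]))
```

```text
t 12.35 pos [ 0.4556 -0.2702  0.2389] tooly yaw -63.8 tilt 0.11 q [-0.32  0.32  0.92  1.93 -0.29  1.03 -0.39] w 1.001 gf 0.0 F [-0.3 -0.1 -0.5]
delta tool [0.0018 0.0019 0.0689]
```

View pics/c5.png

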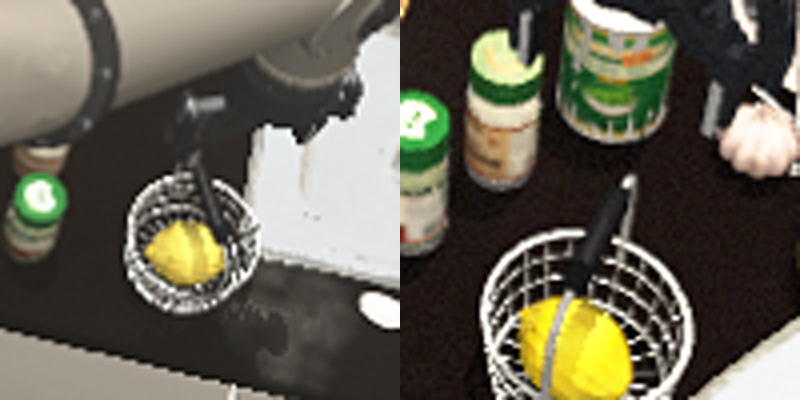

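Fingers straddle the bar: their tips are at side (360,253) and (409,272), one on each side of the handle line at (381,299). Jars are clear, so I descend.

Call:
{"fn": "step_hand", "kwargs": {
  "moves": [
    [0.0018,0.0019,0.02,0,1],
    [0,0,0.025,0,1],
    [0,0,0.025,0,1],
    [0,0,0.02,0,1],
    [0,0,0.015,0,1],
    [0,0,0.01,0,1],
    [0,0,0.01,0,1],
    [0,0,0,0,1],
    [0,0,0,0,1]
  ]
}}

```text
t: 13.35
eef_pos: [0.4584, -0.2729, 0.1151]
tool_rot: [0.0, 0.974, 0.226, 0.0]
contact_force: [-0.5, 0.1, 0.1]
gripper_width: 0.999
grasp_force: 0.0
```

Call:
{"fn": "step_hand", "kwargs": {
  "moves": [
    [0,0,0,0,0.6],
    [0,0,0,0,0.4],
    [0,0,0,0,0.3],
    [0,0,0,0,0.2],
    [0,0,0,0,0.1],
    [0,0,0,0,0],
    [0,0,0,0,0],
    [0,0,0,0,0],
    [0,0,0,0,0],
    [0,0,0,0,0]
  ],
  "grip_n": 60
}}

```text
t: 14.35
eef_pos: [0.4581, -0.2727, 0.1146]
tool_rot: [0.0, 0.974, 0.226, -0.0]
contact_force: [-0.1, 0.1, -4.2]
gripper_width: 0.149
grasp_force: 59.8
```

Call:
{"fn": "step_hand", "kwargs": {
  "moves": [
    [0,0,-0.003,0,0],
    [0,0,-0.005,0,0],
    [0,0,-0.01,0,0],
    [0,0,-0.01,0,0],
    [0,0,0,0,0],
    [0,0,0,0,0]
  ]
}}

```text
t: 14.95
eef_pos: [0.4586, -0.2727, 0.1433]
tool_rot: [0.0, 0.974, 0.226, 0.001]
contact_force: [0.1, 0.3, -3.7]
gripper_width: 0.149
grasp_force: 59.7
```

Call:
{"fn": "step_hand", "kwargs": {
  "moves": [
    [0,0,-0.015,0,0],
    [0,0,-0.02,0,0],
    [0,0,-0.025,0,0],
    [0,0,-0.025,0,0],
    [0,0,-0.02,0,0],
    [0,0,-0.015,0,0],
    [0,0,-0.01,0,0],
    [0,0,0,0,0]
  ]
}}

```text
t: 15.75
eef_pos: [0.4587, -0.273, 0.2739]
tool_rot: [0.0, 0.974, 0.226, 0.001]
contact_force: [-0.2, 0.2, -4.6]
gripper_width: 0.152
grasp_force: 59.7
```

Run:
```python
from h import *
s=eyes.read_camera('side');t=eyes.read_camera('top')
cv2.imwrite('pics/s6.png',s);cv2.imwrite('pics/t6.png',t)
cv2.imwrite('pics/c6.png',np.hstack([crop(t,245,150,100,100,4),crop(s,330,180,100,100,4)]))
for n,im,c in(('side',s,(298,195)),('top',t,(289,200))):
    m=cv2.inRange(cv2.cvtColor(im,cv2.COLOR_BGR2HSV),(0,0,90),(180,70,255))
    cs,_=cv2.findContours(m,cv2.RETR_EXTERNAL,cv2.CHAIN_APPROX_NONE)
    L=[k for k in cs if cv2.pointPolygonTest(k,c,False)>=0]
    if not L:print(n,'none');continue
    k=max(L,key=cv2.contourArea).reshape(-1,2);print(n,cv2.boundingRect(k))
    k=k[k[:,1]<(181 if n=='side' else 187)]
    if n=='top':k=k[k[:,0]>273]
    print(n,len(k),circ(n,k,.068))
go([.606,.283,.275])
```

```text
side (275, 162, 45, 39)
side 63 [0.60463742 0.2870213  0.07426274]
top (0, 0, 640, 400)
top 1602 [ 1.43467349 -0.39110829  0.69175772]
t 15.85 pos [ 0.4579 -0.2723  0.2722] tooly yaw -63.9 tilt 0.05 q [-0.35  0.28  0.95  1.89 -0.26  1.1  -0.42] w 0.153 gf 59.705954790115356 F [-0.2 -0.1 -4.3]
delta tool [ 0.3775 -0.4334 -0.0026]
```

View pics/c6.png

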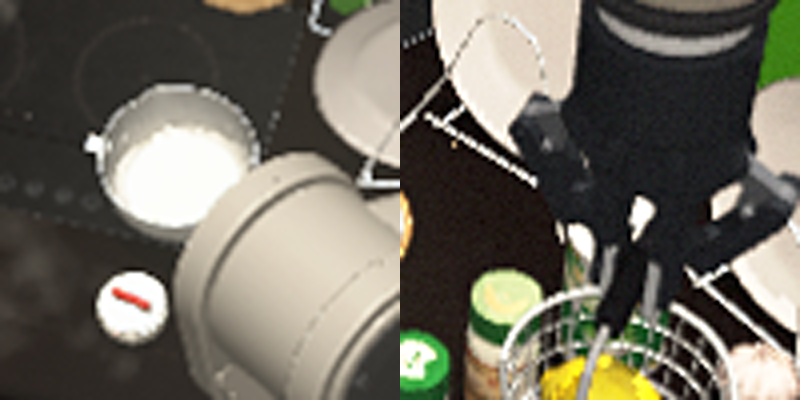

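Held: the fingers grip the bar near its middle, with the basket level at side (485,285 in crop coordinates). The pan is in its place (top crop (180,160), about px (290,190)). Check the plate rack clearance and pan centre once more before carrying.

Run:
```python
from h import *
t=cv2.imread('pics/t6.png')
for z in(0,.1,.2):print('rack/plate front',z,plane('top',(332,198),z)[:2].round(3),plane('top',(353,190),z)[:2].round(3))
print('plate bottom',plane('side',(375,222),.02).round(3))
print('plate top tri',tri((365,149),(350,150)))
g=cv2.cvtColor(t,cv2.COLOR_BGR2GRAY)
w=np.zeros_like(g);w[163:188,273:311]=g[163:188,273:311]
m=(w>95).astype(np.uint8)
cs,_=cv2.findContours(m,cv2.RETR_EXTERNAL,cv2.CHAIN_APPROX_NONE)
k=max(cs,key=cv2.contourArea).reshape(-1,2);top={}
for x,y in k: top[x]=min(y,top.get(x,999))
k=np.array([(x,y) for x,y in top.items() if y<186]);print(len(k),circ('top',k,.068))
```

```text
rack/plate front 0 [0.641 0.124] [0.696 0.052]
rack/plate front 0.1 [0.588 0.112] [0.639 0.045]
rack/plate front 0.2 [0.534 0.1  ] [0.583 0.037]
plate bottom [ 0.696 -0.002  0.02 ]
plate top tri (array([0.71610415, 0.08235501, 0.23193567]), np.float64(0.0046512035431916605))
37 [0.60578849 0.28528152 0.0764714 ]
```

Call:
{"fn": "step_hand", "kwargs": {
  "moves": [
    [0.007,-0.008,-0.003,0,0],
    [0.0135,-0.0155,0,0,0],
    [0.02,-0.023,0,0,0],
    [0.027,-0.031,0,0,0],
    [0.027,-0.031,0,0,0],
    [0.027,-0.031,0,0,0],
    [0.027,-0.031,0,0,0],
    [0.027,-0.031,0,0,0],
    [0.027,-0.031,0,0,0],
    [0.027,-0.031,0,0,0],
    [0.027,-0.031,0,0,0],
    [0.027,-0.031,0,0,0],
    [0.027,-0.031,0,0,0],
    [0.027,-0.031,0,0,0],
    [0.02,-0.023,0,0,0],
    [0.0135,-0.0155,0,0,0],
    [0.007,-0.008,0,0,0],
    [0,0,0,0,0],
    [0,0,0,0,0],
    [0,0,0,0,0]
  ]
}}

```text
t: 17.85
eef_pos: [0.6066, 0.2813, 0.276]
tool_rot: [0.0, 0.974, 0.225, -0.0]
contact_force: [-0.1, 0.1, -3.6]
gripper_width: 0.151
grasp_force: 59.7
```

Run:
```python
from h import *
go([.606,.2845,.22])
s=eyes.read_camera('side');cv2.imwrite('pics/s7.png',s);cv2.imwrite('pics/c7.png',crop(s,230,60,140,150,4))
```

```text
t 17.85 pos [0.6066 0.2813 0.276 ] tooly yaw -64.0 tilt 0.04 q [-1.03  0.52  0.75  1.56 -0.37  1.21 -1.34] w 0.151 gf 59.74899351596832 F [-0.1  0.1 -3.6]
delta tool [ 0.0009 -0.0032  0.056 ]
```

View pics/c7.png

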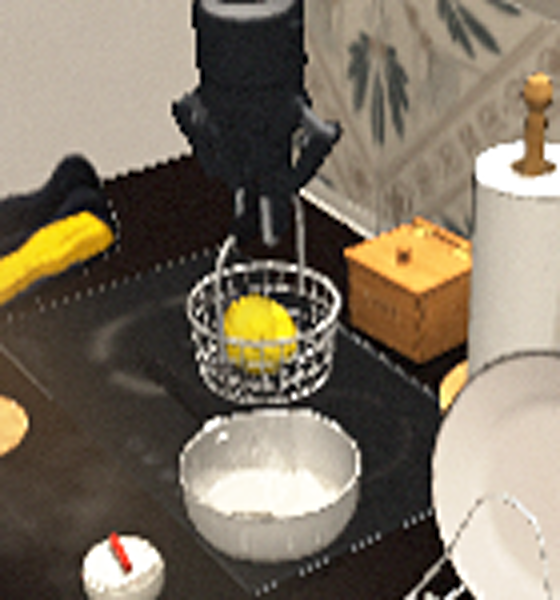

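The basket hangs level over the pan with the lemon inside (rim centre about px (296,137), foot about (296,155)). I compare these with projections to check the hang offset.

Run:
```python
from h import *
p=np.array([.6066,.2813,.276]);b=p-[0,0,.1146]
a=np.linspace(0,2*np.pi,180)
def box(c,r):
    P=np.array([proj('side',c+[r*np.cos(x),r*np.sin(x),0]) for x in a]);return [*P.min(0).round(1),*P.max(0).round(1)]
def full(c):return (np.array(box(c,1e-6)[:2])-0).round(1)
print('basket top ring pred xmin,ymin,xmax,ymax',box(b+[0,0,.06],.0595),'seen xmin 276.7 ymin 125.5 xmax 315.3')
print('foot pred',box(b,.05),'seen ymax 160.3, xmin~281.5 xmax~313')
print('pan rim pred',box(np.array([.606,.2845,.068]),.075),'seen xmin 275 ymin 162 xmax 320')
s=cv2.imread('pics/s7.png');m=(cv2.cvtColor(s,cv2.COLOR_BGR2GRAY)>110)
for y in(134,138,142):print(y,np.where(m[y,265:325])[0][[0,-1]]+265)
print([y for y in range(118,135) if m[y,285:307].sum()>8],[y for y in range(145,170) if m[y,288:306].sum()>6])
```

```text
basket top ring pred xmin,ymin,xmax,ymax [np.float64(276.5), np.float64(124.9), np.float64(315.5), np.float64(144.9)] seen xmin 276.7 ymin 125.5 xmax 315.3
foot pred [np.float64(281.1), np.float64(142.8), np.float64(312.8), np.float64(160.1)] seen ymax 160.3, xmin~281.5 xmax~313
pan rim pred [np.float64(275.1), np.float64(161.9), np.float64(320.3), np.float64(188.7)] seen xmin 275 ymin 162 xmax 320
134 [277 314]
138 [277 313]
142 [279 313]
[126, 127, 131, 132] [145, 146, 147, 148, 149, 150, 151, 154, 155, 156, 157, 159, 160, 162, 163, 164, 165, 166, 167, 168, 169]
```

Predictions match to within half a pixel. Descend to TCP z ≈ 0.199 (gap about 16 mm).

Call:
{"fn": "step_hand", "kwargs": {
  "moves": [
    [0.0009,-0.0032,0.005,0,0],
    [0,0,0.01,0,0],
    [0,0,0.015,0,0],
    [0,0,0.015,0,0],
    [0,0,0.01,0,0],
    [0,0,0.01,0,0],
    [0,0,0.005,0,0],
    [0,0,0,0,0],
    [0,0,0,0,0]
  ]
}}

```text
t: 18.8
eef_pos: [0.6064, 0.2867, 0.2062]
tool_rot: [-0.0, 0.974, 0.226, 0.0]
contact_force: [0.1, 0.1, -3.4]
gripper_width: 0.15
grasp_force: 59.7
```

Call:
{"fn": "step_hand", "kwargs": {
  "moves": [
    [0,0,0.003,0,0],
    [0,0,0.003,0,0],
    [0,0,0,0,0],
    [0,0,0,0,0],
    [0,0,0,0,0]
  ]
}}

```text
t: 19.3
eef_pos: [0.6061, 0.2867, 0.1999]
tool_rot: [-0.0, 0.974, 0.226, 0.0]
contact_force: [-0.3, 0.7, -3.2]
gripper_width: 0.152
grasp_force: 59.7
```

Run:
```python
from h import *
go([.606,.2845,.1986])
s=eyes.read_camera('side');cv2.imwrite('pics/c8.png',crop(s,230,90,160,150,4))
```

```text
t 19.3 pos [0.6061 0.2867 0.1999] tooly yaw -63.9 tilt 0.01 q [-1.01  0.58  0.7   1.63 -0.42  1.08 -1.3 ] w 0.152 gf 59.71606492996216 F [-0.3  0.7 -3.2]
delta tool [-0.001   0.0019  0.0013]
```

View pics/c8.png

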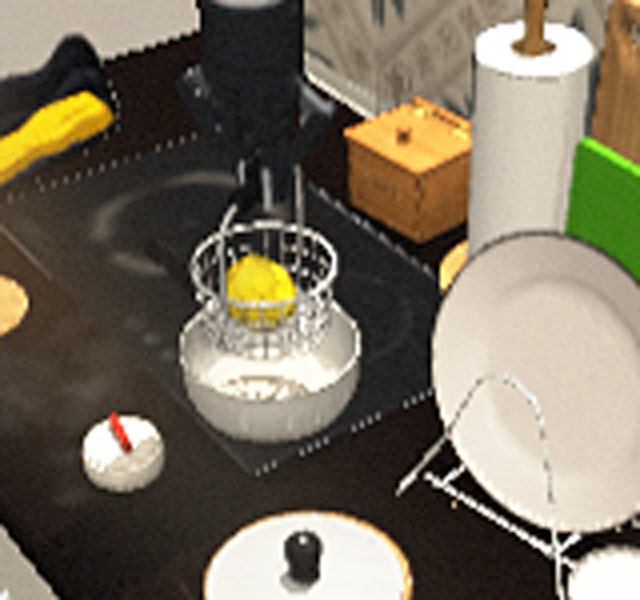

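The basket hovers level over the open pan (basket about px (296,163), pan (298,182)), the lemon is inside and the lid is on the mat. A 2 mm nudge, settle, then hand in.

Call:
{"fn": "step_hand", "kwargs": {
  "moves": [
    [-0.001,0.002,0.001,0,0],
    [0,0,0,0,0],
    [0,0,0,0,0],
    [0,0,0,0,0],
    [0,0,0,0,0],
    [0,0,0,0,0],
    [0,0,0,0,0],
    [0,0,0,0,0]
  ]
}}

```text
t: 20.15
eef_pos: [0.606, 0.2844, 0.1988]
tool_rot: [-0.0, 0.974, 0.226, 0.0]
contact_force: [0.7, 0.4, -4.7]
gripper_width: 0.153
grasp_force: 59.7
```

```bash
python3 -c "
from h import *
go([.606,.2845,.1986]);print(bot.hand_in())"
```

```text
t 20.15 pos [0.606  0.2844 0.1988] tooly yaw -63.9 tilt 0.0 q [-1.01  0.58  0.7   1.64 -0.42  1.08 -1.3 ] w 0.153 gf 59.74077343940735 F [ 0.7  0.4 -4.7]
delta tool [ 0.0001 -0.0001  0.0002]
the job is handed in; nothing more can be done
None
```

I handed the job in at 20.15 s (no verdict came back): the lid lies knob up on the larger cork mat, and the arm is holding the basket with the lemon level and centred over the pan, about 16 mm above the rim.

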